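# Lock the dust extractor's fan and take out its filter plate for inspection

### The arm

A 6-joint arm with a two-finger parallel gripper is mounted at the origin on the work surface. World frame = base frame: x ahead of the robot, y to its left, z up, the work surface at z = 0. Lengths are in mm, angles in rad, forces in N, time in s.
With the tool pointing down it reaches from about 350 to 975 mm from the base axis. Payload 4.9 kg.
Tool frame: the origin (TCP) lies at the very end of the fingers, on their centre line; the grasp point (between the pads) lies 19 mm behind it; z points along the fingers, y is the line along which they close (so a half turn about z gives the same grasp; the last joint's range is limited). The gripper opens to 85 mm and grips with 20 to 120 N. Pads are 22 mm wide; open, the fingers measure 114 mm over their backs; the gripper's body (76 mm by 85 mm) begins 54 mm behind the grasp point. The pads swing forward as they close: fully open they stand 13 mm farther back than shut.
Start: joints at [1.103, 0.053, 1.613, -0, 1.476, -0.119], TCP at [213.595, 587.349, 231.304] pointing down, gripper open.
Joint ranges: [-3.01, 3.01], [-1.01, 2.22], [0.06, 2.58], [-1.02, 4.17], [0.09, 2.62], [-3.14, 3.14]. Speed limits (rad/s): [2.57, 2.57, 3.14, 3.14, 3.14, 3.14].

### API

Orientations are given as a unit quaternion [x, y, z, w].
In Python, from rig import ctrl, imaging gives the robot as it stands.
- The arm moves only by the tool apply_moves, never from a script. Its argument "rows" is a list of rows, each a list of 5 numbers: the finger opening in mm, from 0 to 85.4, then the shift along the tool's x, y, z scaled (see below), then the turn about the tool's z scaled (see below). In form: [[grip, x, y, z, twist], ...]. A call has 1 to 20 rows; each row shifts and turns the commanded pose from where the row before left it, along the tool's axes as they then stand; what a row does not reach is not made up. The controller multiplies each number of a shift by 0.02 m and each number of a turn by 8 degrees. A row lasts 1/8 s, in which the tool goes at most 62.5 mm and 10.7 degrees, less where a joint would pass 70% of its speed; a pose out of reach is approached as far as the arm can. A call with a number of a shift or a turn outside -1 to 1 is refused whole. A call with a gripper value outside its range is refused whole. The fingers move at their own pace and stop on an object; "force" is the grip in N (left out, the last holds). Time passes only in rows, so rows that do not move let the fingers close. It gives the time, the measured TCP pose, the force, the opening and the grip force at its end, in the units of the state.
- ctrl.sense(): the state, without advancing time (a new reading comes with each control period).
- imaging.grab_frame(name): name is "side" or "top" or "wrist"; returns a dict with "image" (420x560x3 uint8, red, green, blue), "fx", "fy", "cx", "cy" (pixels), "world_to_cam" (4x4, takes a point from world to camera coordinates); the wrist camera has in their place "tool_from_camera" (4x4, takes a point from camera to tool coordinates, whose origin is the TCP and whose axes are the flange's). Camera axes: x right, y up, looking along -z (the intrinsics and any distortion apply to the point x, -y, -z); pixel columns grow to the right and rows downward; lengths in mm; the calibration is good to about 2 mm. A picture is of the moment at which its call begins: read the wrist's pose just before it. There is no depth.
- ctrl.job_done(): hands the job in; it is judged then, once.
The state is a dict: "clock": time; "qpos": joint angles; "qd": joint speeds; "effort": joint torques, N m; "eef_pos": TCP position; "orientation": TCP orientation; "wrist_force": force on the tool from outside, world axes, zero at the start; "moment": the same for the moment, N m; "gripper_width": finger opening in mm; "grip_force": force on a finger pad.
Only numpy, scipy, OpenCV 4.12 (cv2) and the standard library are available. Lean on these libraries where they do the work, as an engineer would, in place of code of your own. Each camera call takes 0.05 s, during which the arm holds its last target. There are 200 camera calls.

### The job

Push the plain steel lock pin from the pin stand all the way down through the eyelet on the side of the bench dust extractor and leave it there, then lift the extractor's cover flap right up so that it stands open by itself, and draw the hidden filter plate out of the well beneath. Finish while holding the plate in the gripper: upright, still, over the middle of the cork mat, its lower edge about 12 cm above the bench; do not put it down or let go. Leave the punch in the stand and do not disturb the other things on the bench.

Things in the scene. Friction and masses are not known exactly. Their poses are not given: they have to be found in the camera images.
- extractor: Bench dust extractor, fixed: grey box 200 x 200 x 130 mm high, black motor drum on its +y side, eyelet ear on its -y side. Origin: centre of the underside; x points from the slotted front to the hinge side, z up. The well in its deck, 104 (x) x 90 (y) mm, is centred on the origin, floor 20 mm above the bench; ribs at its x ends guide the filter plate with 2 mm play each side.
- eyelet (a point): Centre of the eyelet's mouth, on the top face of a steel ear 44 x 60 x 10 mm beside the extractor, 125 mm above the bench and 42 mm off the housing wall. Vertical through hole of 12 mm dia, open below; axes as the extractor's, z up.
- flap (a joint): Cover flap of the extractor: angle in rad, 0 shut flat on the deck, up to 1.9 leaning back past upright. Stiff (friction) hinge of about 0.15 N m: stays where it is left. May start slightly ajar (up to 0.08).
- flap_hinge (a point): Middle of the flap's hinge line, which runs along the extractor's y axis, at deck height (130 mm), 60 mm from the extractor's centre towards +x. The flap, 130 x 116 x 5 mm, 0.12 kg, reaches from it towards -x.
- flap_handle (a point): Middle of the flap's handle: a round steel bar, dia 10 mm, 70 mm long along the hinge direction, its centre line 40 mm clear of the flap's top face, 110 mm from the hinge line along the flap and 45 mm off the flap's underside plane. Swings with the flap.
- filter_plate: Filter plate, hidden under the flap: aluminium frame with grey mesh, 96 (x) x 10 (y) x 75 (z) mm, with a grip tab on top; 0.11 to 0.21 kg. Stands upright in the well, its lower edge on the well's floor. Origin: middle of its lower edge; z up, thin along y.
- plate_tab (a point): Middle of the filter plate's grip tab, 32 (x) x 10 (y) x 28 (z) mm, 91 mm above the plate's lower edge; the tab reaches from 75 to 103 mm. The well leaves 40 mm free on each side of it in y.
- lock_pin: Lock pin, plain steel, 0.05 kg: shaft dia 8 mm, 55 mm long, chamfered tip, then a straight cylindrical head dia 16, 30 mm long. Origin: at the tip; z runs to the head. Stands tip down, 35 mm deep, in either of the stand's holes. Fully home in the eyelet, its head rests on the ear, the tip 55 mm below the mouth.
- punch: Bystander: short punch in the stand's other hole, with a wooden mushroom handle 26 mm wide, top 72 mm above its tip. Origin at its tip, z up.
- pin_stand: Fixed dark wooden block 60 x 120 x 40 mm high with two holes 10 mm dia, 35 mm deep, 30 mm either side of its middle along its y. Origin: centre of the underside.
- inspection_mat: Cork mat 110 x 110 x 3 mm, fixed flat on the bench. Origin: centre of its underside.
- jar: Bystander: white jar with a steel cap, dia 60, 60 high. Origin: centre of the underside.
- bowl: Bystander: white ceramic bowl, dia 120, 50 high. Origin: centre of the underside.
- mandrel: Bystander: steel ring mandrel, a cone on a disc foot of dia 60, 110 high. Origin: centre of the underside.
- hammer: Bystander: hammer, 220 mm long, lying down. Origin: underside, near its middle.
- file: Bystander: file with a wooden handle, 230 mm long, lying down. Origin: underside, where blade and handle meet.
- pliers: Bystander: pliers with dark grips, 150 mm long, lying down. Origin: underside, near the pivot.
Things that resemble listed ones, but are neither listed nor needed, are in the scene too. Of the things that look like the inspection_mat, take the one that is farthest to the robot's right at the start.

How it is judged:
By the outcome, as a careful person would: the job done as asked, in the order asked, and still so for the second after the job is handed in, while the arm keeps its last pose, push and grip.
It also fails if it takes over 72 s, if anything falls off the work surface, if the arm or the gripper's body presses on something with over 40 N, if the wrist force passes 120 N, or if a joint passes its speed limit or range.

## Working session

There is one attempt and no reset: what is moved stays moved. The work goes in short steps, Python scripts to look and compute and a tool call to move; the robot and the scene stay as the last step left them, time stands still between calls to the robot, and variables do not carry over. Pictures are saved under pics/ and viewed, at most 10 in all, crops included, and the job is handed in when it is done.

Besides the shell and the picture viewer there is one more tool, called after "Call:" as name(argument=value, ...), one argument or row to a line, values as JSON. apply_moves: Moves the arm, as the interface text tells. Shifts and turns lie within -1 to 1; 1 stands for 0.02 m of shift or 8 degrees of turn. Its arguments: {"type":"object","properties":{"rows":{"type":"array"},"force":{"type":"number"}},"required":["rows"]}

```bash
mkdir -p pics; ls
cat > h.py <<'E'
import numpy as np,cv2
from rig import ctrl,imaging
from scipy.spatial.transform import Rotation as R
def grab(n,save=None):
    s=ctrl.sense(); f=imaging.grab_frame(n); f['s']=s
    if n=='wrist':
        T=np.eye(4);T[:3,:3]=R.from_quat(s['orientation']).as_matrix();T[:3,3]=s['eef_pos']
        f['c2w']=T@np.array(f['tool_from_camera'])
    else: f['c2w']=np.linalg.inv(np.array(f['world_to_cam']))
    if save: cv2.imwrite('pics/'+save,f['image'][:,:,::-1])
    return f
def ray(f,u,v):
    d=np.array([(u-f['cx'])/f['fx'],-(v-f['cy'])/f['fy'],-1.])
    return f['c2w'][:3,3],f['c2w'][:3,:3]@d
def onz(f,u,v,z):
    o,d=ray(f,u,v); return o+d*(z-o[2])/d[2]
def tri(*obs):
    A=np.zeros((3,3));b=np.zeros(3)
    for f,u,v in obs:
        o,d=ray(f,u,v);d=d/np.linalg.norm(d);P=np.eye(3)-np.outer(d,d);A+=P;b+=P@o
    p=np.linalg.solve(A,b)
    res=[np.linalg.norm(np.cross(p-ray(f,u,v)[0],ray(f,u,v)[1]/np.linalg.norm(ray(f,u,v)[1]))) for f,u,v in obs]
    return p,res
def proj(f,p):
    q=np.linalg.inv(f['c2w'])@np.append(p,1); return f['cx']-f['fx']*q[0]/q[2], f['cy']+f['fy']*q[1]/q[2]
E
python3 - <<'E'
from h import *
np.set_printoptions(precision=4,suppress=True)
for n in ('top','side','wrist'):
    f=grab(n,n+'0.png'); print(n,[ (k,v) for k,v in f.items() if k not in('image','s','c2w')],f['c2w'])
    import pickle; pickle.dump(f,open(n+'0.pkl','wb'))
print(f['s'])
E
```

```text
pics
top [('fx', 457.4268971498399), ('fy', 457.4268971498399), ('cx', 274.10677541530436), ('cy', 218.1804603555502), ('world_to_cam', array([[   -0.0063,    -0.9999,    -0.0115,    10.3231],
       [    0.9854,    -0.0082,     0.17  ,  -552.9383],
       [   -0.17  ,    -0.0103,     0.9854, -1575.4113],
       [    0.    ,     0.    ,     0.    ,     1.    ]]))] [[  -0.0063    0.9854   -0.17    277.0621]
 [  -0.9999   -0.0082   -0.0103  -10.4278]
 [  -0.0115    0.17      0.9854 1646.4799]
 [   0.        0.        0.        1.    ]]
side [('fx', 546.4605818053941), ('fy', 546.4605818053941), ('cx', 285.0383154510848), ('cy', 214.1986189091086), ('world_to_cam', array([[    0.7636,    -0.6457,    -0.0053,  -423.9887],
       [    0.4172,     0.487 ,     0.7673,  -335.6672],
       [   -0.4929,    -0.5881,     0.6412, -1459.2296],
       [    0.    ,     0.    ,     0.    ,     1.    ]]))] [[   0.7636    0.4172   -0.4929 -255.4136]
 [  -0.6457    0.487    -0.5881 -968.5337]
 [  -0.0053    0.7673    0.6412 1191.0064]
 [   0.        0.        0.        1.    ]]
wrist [('fx', 365.3361645
[... 280 characters left out ...]
   0.    ,    0.    ,    0.    ,    1.    ]]))] [[  0.3416  -0.8905  -0.3006 136.7069]
 [  0.9398   0.323    0.1113 614.5112]
 [ -0.002   -0.3205   0.9472 374.0653]
 [  0.       0.       0.       1.    ]]
{'clock': 0.1, 'qpos': array([ 1.103 ,  0.0533,  1.6142, -0.    ,  1.476 , -0.119 ]), 'qd': array([ 0.0002, -0.0024, -0.0061, -0.0012, -0.0008,  0.0011]), 'effort': array([  0.001 , -39.4903, -37.1363,  -0.0001,   0.0039,   0.    ]), 'eef_pos': array([213.3608, 586.8557, 230.1735]), 'orientation': array([ 0.1735,  0.9848, -0.0009, -0.0003]), 'wrist_force': array([ 0.2824, -0.0343,  0.2078]), 'moment': array([ 0.0251, -0.041 , -0.0123]), 'grip_force': 0.0, 'gripper_width': 85.30817437670268}
```

View pics/top0.png

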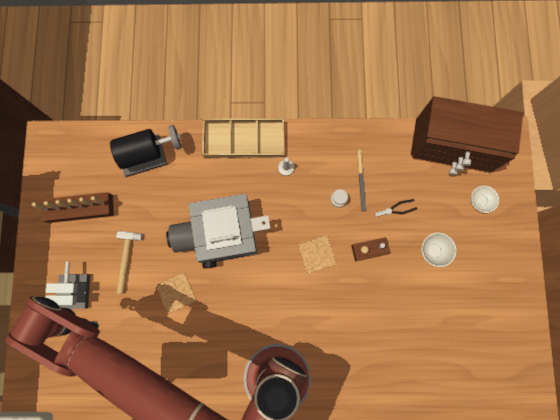

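View pics/side0.png

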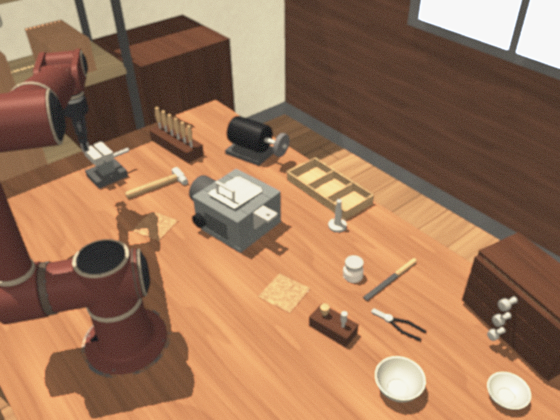

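Top view: two cork mats, at (317,254) and (177,293). The right-hand one is (317,254). The stand is at (371,249), with a tan wooden mushroom at (364,250) and a grey cylinder at (382,246). In the side view these are at (325,311) and (344,317). The extractor is at (222,228), its drum at (181,237) and its ear at (262,224).

Pin candidates: grey (382,246), tan (364,250), and the file rack pegs (75,205). I choose the grey cylinder and check it in one close crop.

Run:
```python
from h import *
t=cv2.imread('pics/top0.png');s=cv2.imread('pics/side0.png')
def c(im,u,v,w,h,W,H): return cv2.resize(im[v:v+h,u:u+w],(W,H),interpolation=cv2.INTER_CUBIC)
a=np.hstack([c(t,345,225,56,42,400,300),c(s,298,290,72,54,400,300)])
b=np.hstack([c(t,164,180,124,93,400,300),c(s,180,160,112,84,400,300)])
cv2.imwrite('pics/crop.png',np.vstack([a,b]))
```

```text
(no output)
```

View pics/crop.png

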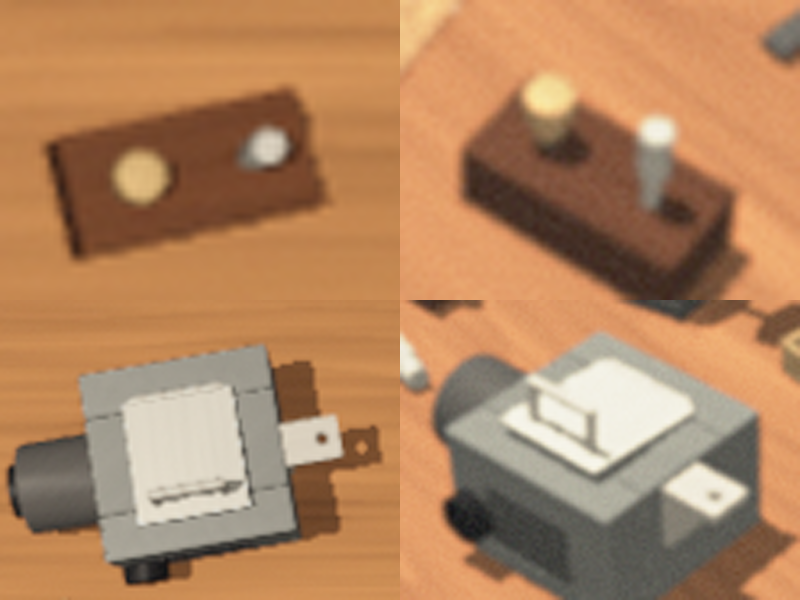

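The crop confirms it: the steel cylinder is the pin, and the tan mushroom is the punch. Now I measure.

Run:
```python
from h import *
import pickle
np.set_printoptions(precision=1,suppress=True)
t=pickle.load(open('top0.pkl','rb'));s=pickle.load(open('side0.pkl','rb'))
def T(U,V,which):
    u0,v0,k,oU,oV={'a':(345,225,400/56,0,0),'b':(298,290,400/72,400,0),'c':(164,180,400/124,0,300),'d':(180,160,400/112,400,300)}[which]
    return (t if which in'ac' else s),(U-oU+.5)/k-.5+u0,(V-oV+.5)/k-.5+v0
print('pin',tri(T(269,145,'a'),T(658,130,'b')), onz(*T(269,145,'a'),90),onz(*T(658,130,'b'),90))
print('punch',tri(T(141,176,'a'),T(551,93,'b')))
print('eye',tri(T(321,437,'c'),T(714,495,'d')),onz(*T(321,437,'c'),125),onz(*T(714,495,'d'),125))
for p in [(80,378),(267,346),(299,530),(107,560)]: print('deck',onz(*T(*p,'c'),130))
for p in [(440,428),(602,332),(760,412),(606,522)]: print('deck s',onz(*T(*p,'d'),130))
print('handle ends',tri(T(150,496,'c'),T(530,380,'d')),tri(T(240,482,'c'),T(597,415,'d')))
for f,n in((t,'top'),(s,'side')):
    im=cv2.cvtColor(f['image'],cv2.COLOR_RGB2LAB)
    # mat via mask: brighter/yellower than neighbour
    hsv=cv2.cvtColor(f['image'],cv2.COLOR_RGB2HSV)
    u,v=(317,254) if n=='top' else (285,293)
    print(n,f['image'][v,u],f['image'][v+35,u-20])
    ref=np.median(f['image'][v-6:v+7,u-6:u+7].reshape(-1,3),0).astype(float)
    bg=np.median(f['image'][v+25:v+40,u-30:u+30].reshape(-1,3),0).astype(float)
    I=cv2.GaussianBlur(f['image'],(5,5),0).astype(float)
    m=(np.linalg.norm(I-ref,axis=2)<np.linalg.norm(I-bg,axis=2)).astype(np.uint8)
    w=np.zeros_like(m);w[v-30:v+30,u-35:u+35]=1;m=cv2.morphologyEx(m*w,cv2.MORPH_OPEN,np.ones((5,5)))
    n_,l,st,ce=cv2.connectedComponentsWithStats(m);i=l[v,u]
    print('mat',st[i],ce[i],onz(f,*ce[i],3))
    r=cv2.minAreaRect(np.argwhere(l==i)[:,::-1].astype(np.float32));print(r)
```

```text
pin (array([ 449.8, -361.9,   90.4]), [np.float64(0.44407400416417897), np.float64(0.4440740041640181)]) [ 450.3 -362.2   90. ] [ 449.7 -361.4   90. ]
punch (array([ 437.3, -303.5,   74. ]), [np.float64(0.20347557899568441), np.float64(0.20347557899595084)])
eye (array([525.1,  43.3, 124.7]), [np.float64(1.5806437779590334), np.float64(1.580643777958931)]) [526.4  42.5 125. ] [523.4  43.7 125. ]
deck [590.5 295.5 130. ]
deck [623.2  99.  130. ]
deck [428.7  65.2 130. ]
deck [399.2 262.8 130. ]
deck s [393.5 268.9 130. ]
deck s [589.8 294.4 130. ]
deck s [623.5 102.3 130. ]
deck s [429.3  70.2 130. ]
handle ends (array([457.5, 211.9, 184.1]), [np.float64(1.0545565591392334), np.float64(1.054556559139364)]) (array([467.5, 122.4, 193.6]), [np.float64(3.484152649877553), np.float64(3.484152649877363)])
top [217 168 111] [186 126  75]
mat [299 237  36  35 898] [316.7 254.2] [ 428.2 -145.4    3. ]
((316.84381103515625, 254.33877563476562), (30.564830780029297, 31.016529083251953), 72.47443389892578)
side [238 191 131] [226 155 105]
mat [ 260  275   48   36 1044] [283.6 292.3] [ 426.8 -145.3    3. ]
((283.3807373046875, 292.27423095703125), (42.304847717285156, 30.58229637145996), 23.498565673828125)
```

Pin head top: (450,-362,90). Eyelet: about (525,43,125). Extractor centre: about (510,182), yaw about 9.5°. Mat: (427.5,-145). I'll move over the extractor first, turning the tool so its y lies along the extractor's x, and take close views on the way.

Call:
apply_moves(
  rows=[
    [85,-1,0,0,0.945],
    [85,-1,0,0,0.945],
    [85,-1,0,0,0.945],
    [85,-1,0,0,0.945],
    [85,-1,0,0,0.945],
    [85,-1,0,0,0.945],
    [85,-1,0,0,0.945],
    [85,-1,0,0,0.945],
    [60,-1,0.45,0,0],
    [60,-1,0.45,0,0],
    [60,-1,0.45,0,0],
    [40,-1,0.45,0,0],
    [40,-1,0.45,0,0],
    [40,-1,0.45,0,0],
    [40,-1,0.45,0,0],
    [40,-1,0.45,0,0],
    [40,-1,0.45,0,0],
    [40,-1,0.45,0,0],
    [40,-1,0.45,0,0],
    [40,-1,0.45,0,0],
  ],
)

```text
clock: 2.65
eef_pos: [465.3, 257.1, 230.9]
orientation: [0.646, 0.763, -0.0, -0.0]
wrist_force: [0.6, 0.6, -0.3]
gripper_width: 40.1
grip_force: 0.0
```

Call:
apply_moves(
  rows=[
    [40,-1,0.3,0,0],
    [40,-1,0.3,0,0],
    [40,-1,0.3,0,0],
    [40,-1,0.3,0,0],
    [40,0,0,0,0],
  ],
)

```text
clock: 3.28
eef_pos: [502.2, 182.1, 230.9]
orientation: [0.647, 0.763, -0.0, -0.0]
wrist_force: [-0.6, 0.3, 0.2]
gripper_width: 40.0
grip_force: 0.0
```

Run:
```python
from h import *
import pickle
f=grab('wrist','w1.png');pickle.dump(f,open('w1.pkl','wb'));print(f['s']['eef_pos'])
```

```text
[502.22667685 182.05814275 230.94423862]
```

Call:
apply_moves(
  rows=[
    [40,-1,0,0,0],
    [40,-1,0,0,0],
    [40,-1,0,0,0],
    [40,-1,0,0,0],
    [40,-1,0,0,0],
    [40,0,0,0,0],
  ],
)

```text
clock: 4.08
eef_pos: [518.5, 84.4, 231.2]
orientation: [0.646, 0.763, 0.0, -0.0]
wrist_force: [-0.8, 0.6, 1.1]
gripper_width: 40.0
grip_force: 0.0
```

Run:
```python
from h import *
import pickle
f=grab('wrist','w2.png');pickle.dump(f,open('w2.pkl','wb'));print(f['s']['eef_pos'])
a=cv2.imread('pics/w1.png');b=cv2.imread('pics/w2.png')
cv2.imwrite('pics/w12.png',np.hstack([a[:,80:480],b[:,80:480]]))
```

```text
[518.45238583  84.3511018  231.16372913]
```

View pics/w12.png

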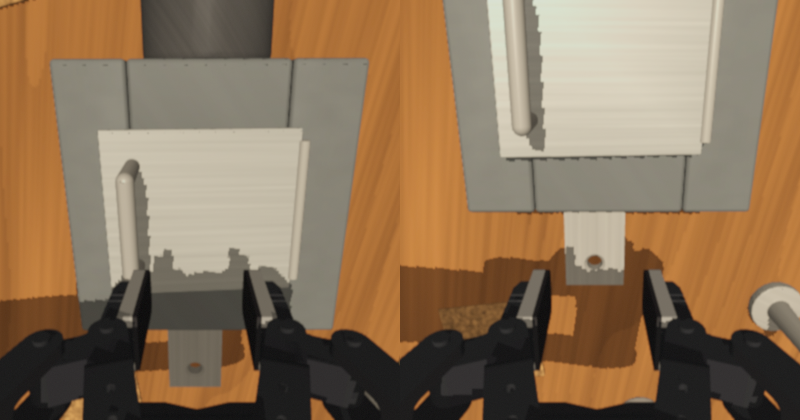

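Both wrist views show the flap with its handle on the left (-x), and the eyelet at (275,367) in w1 and (275,261) in w2. Now I triangulate, using a dark-spot centroid for the hole.

Run:
```python
from h import *
import pickle
np.set_printoptions(precision=1,suppress=True)
w1=pickle.load(open('w1.pkl','rb'));w2=pickle.load(open('w2.pkl','rb'))
def hole(f,u,v,r=11):
    g=cv2.cvtColor(f['image'],cv2.COLOR_RGB2LAB)[v-r:v+r+1,u-r:u+r+1,:].astype(float)
    d=np.linalg.norm(g-np.median(g.reshape(-1,3),0),axis=2); m=d>0.45*d.max()
    n,l,st,ce=cv2.connectedComponentsWithStats(m.astype(np.uint8)); 
    i=min(range(1,n),key=lambda k:np.hypot(*(ce[k]-r))if st[k,4]>15 else 99)
    print(st[i]); return f,ce[i][0]+u-r,ce[i][1]+v-r
a=hole(w1,275,367);b=hole(w2,275,261);print(a[1:],b[1:])
print('eye',tri(a,b),onz(*a,125),onz(*b,125))
c1=[(132,60),(447,60),(412,328),(162,328)];P=[onz(w1,*p,130) for p in c1];print('deck',np.array(P),np.mean(P,0))
print('w2 corners',onz(w2,150,211,130),onz(w2,428,210,130))
print('tri corners',tri((w1,162,328),(w2,150,211)),tri((w1,412,328),(w2,428,210)))
print('ear',[onz(w2,*p,125) for p in((247,285),(304,284))])
# handle: at height ~177 + ajar
print('handle near +y end',onz(w1,206,180,175),' -y end',onz(w2,202,128,175))
print('flap -y edge tri', tri((w2,182,156),(w1,193,290)))
for z in(175,182): print(onz(w1,208,250,z),onz(w2,197,60,z))
```

```text
[  4   7  14  10 120]
[  4   6  14  10 115]
(np.float64(274.7), np.float64(367.5)) (np.float64(274.18260869565216), np.float64(260.5913043478261))
eye (array([524.2,  43.8, 126.6]), [np.float64(0.07538230082482386), np.float64(0.07538230082450209)]) [524.5  42.4 125. ] [524.3  43.  125. ]
deck [[398.3 264.5 130. ]
 [591.  296.5 130. ]
 [624.9 102.9 130. ]
 [429.4  70.3 130. ]] [510.9 183.5 130. ]
w2 corners [430.9  69.2 130. ] [624.7 102.4 130. ]
tri corners (array([429.1,  67.6, 126.3]), [np.float64(0.639822126124357), np.float64(0.6398221261243909)]) (array([625.4, 102.1, 128.8]), [np.float64(0.13587723342807842), np.float64(0.13587723342794278)])
ear [array([506.9,  18.9, 125. ]), array([550.3,  27.1, 125. ])]
handle near +y end [458.5 208.3 175. ]  -y end [469.6 138.6 175. ]
flap -y edge tri (array([451.9, 113.8, 138.4]), [np.float64(0.031134744409195128), np.float64(0.031134744409214387)])
[464.1 165.6 175. ] [463.7 171.9 175. ]
[465. 169. 182.] [465.2 171.6 182. ]
```

Call:
apply_moves(
  rows=[
    [40,-1,-0.33,0,0],
    [40,-1,-0.33,0,0],
    [40,-1,-0.33,0,0],
    [40,-1,-0.33,0,0],
    [40,-1,-0.33,0.2,0],
    [40,-1,-0.33,0.2,0],
    [40,-1,-0.33,0.2,0],
    [40,-1,-0.33,0.2,0],
    [40,-1,-0.33,0.2,0],
    [40,-1,-0.33,0.2,0],
    [40,-1,-0.33,0.2,0],
    [40,-1,-0.33,0.2,0],
    [40,-1,-0.33,0.2,0],
    [40,-1,-0.33,0.2,0],
    [40,-1,-0.33,0.2,0],
    [40,-1,-0.33,0.2,0],
    [40,-1,-0.33,0.2,0],
    [40,-1,-0.33,0.2,0],
    [40,-0.8,-0.33,0.2,0],
    [40,0,0,0,0],
  ],
)

```text
clock: 6.62
eef_pos: [456.7, -308.3, 170.7]
orientation: [0.647, 0.763, 0.0, -0.001]
wrist_force: [0.4, 1.2, -0.5]
gripper_width: 40.1
grip_force: 0.0
```

Run:
```python
from h import *
import pickle
f=grab('wrist','w3.png');pickle.dump(f,open('w3.pkl','wb'));print(f['s']['eef_pos'],proj(f,[450,-362,90]))
```

```text
[ 456.68113062 -308.27949051  170.73743246] (np.float64(253.50208637504198), np.float64(290.06003301647803))
```

View pics/w3.png

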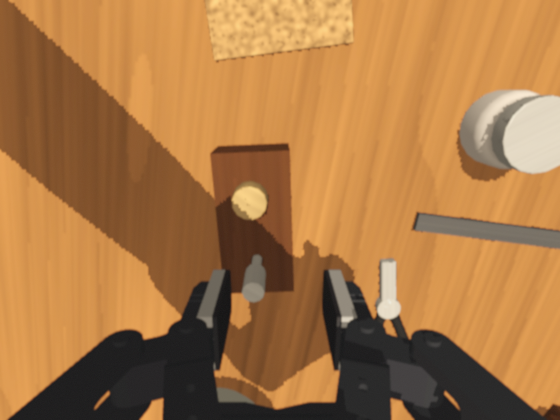

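Call:
apply_moves(
  rows=[
    [40,-0.87,-0.26,0,0],
    [40,-0.87,-0.26,0,0],
    [40,-0.87,-0.26,0,0],
    [40,0,0,1,0],
    [40,0,0,1,0],
    [40,0,0,1,0],
    [40,0,0,0.8,0],
    [40,0,0,0,0],
  ],
)

```text
clock: 7.68
eef_pos: [449.6, -360.0, 92.9]
orientation: [0.646, 0.764, 0.0, -0.002]
wrist_force: [-0.6, 0.0, -0.8]
gripper_width: 40.0
grip_force: 0.0
```

Run:
```python
from h import *
f=grab('wrist');p=f['s']['eef_pos'];print(p,proj(f,[450,-362,90]))
for s in('top','side'):
    g=grab(s,s+'1.png')
cv2.imwrite('pics/w4.png',cv2.resize(f['image'][200:420,130:430,::-1],(600,440)))
```

```text
[ 449.5585768  -359.9980281    92.85806314] (np.float64(274.9868948667985), np.float64(283.18303281725184))
```

View pics/w4.png

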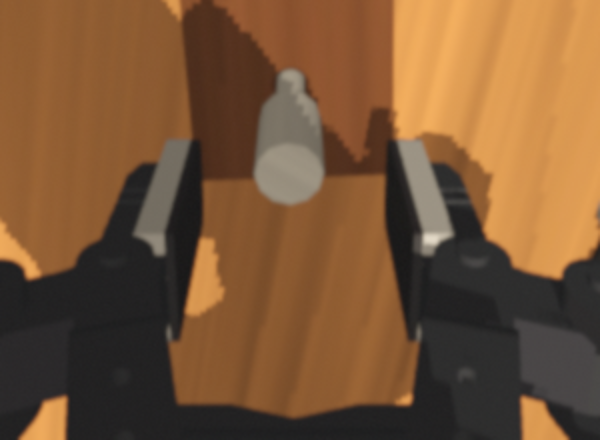

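The pin's head top is at (274.5,287), about 1.5 mm further along -y than estimated. I'll correct for that, descend and grip.

Call:
apply_moves(
  rows=[
    [40,-0.17,0,0.7,0],
    [40,0,0,0.7,0],
    [40,0,0,0.05,0],
    [12,0,0,0,0],
    [12,0,0,0,0],
    [12,0,0,0,0],
    [12,0,0,0,0],
  ],
  force=50,
)

```text
clock: 8.7
eef_pos: [451.0, -364.8, 66.5]
orientation: [0.646, 0.763, -0.0, 0.0]
wrist_force: [-1.5, -0.2, -0.8]
gripper_width: 14.1
grip_force: 48.7
```

Call:
apply_moves(
  rows=[
    [12,0,0,-0.5,0],
    [12,0,0,-1,0],
    [12,0,0,-1,0],
    [12,0,0,-1,0],
    [12,0,0,-1,0],
    [12,0.5,0.15,-1,0],
    [12,1,0.36,-1,0],
    [12,1,0.36,-0.5,0],
    [12,1,0.36,0,0],
    [12,1,0.36,0,0],
    [12,1,0.36,0,0],
    [12,1,0.36,0,0],
    [12,1,0.36,0,0],
    [12,1,0.36,0,0],
    [12,1,0.36,0,0],
    [12,1,0.36,0,0],
    [12,1,0.36,0,0],
    [12,1,0.36,0,0],
    [12,1,0.36,0,0],
    [12,1,0.36,0,0],
  ],
)

```text
clock: 11.2
eef_pos: [505.3, -60.0, 206.0]
orientation: [0.646, 0.763, -0.0, -0.0]
wrist_force: [-0.2, 0.7, -0.5]
gripper_width: 14.1
grip_force: 48.8
```

Call:
apply_moves(
  rows=[
    [12,1,0.36,0,0],
    [12,1,0.36,0,0],
    [12,1,0.36,0,0],
    [12,1,0.36,0,0],
    [12,0.5,0.2,0,0],
    [12,0,0,0,0],
    [12,0,0,0,0],
  ],
)

```text
clock: 12.08
eef_pos: [522.7, 32.3, 206.2]
orientation: [0.646, 0.763, -0.0, 0.0]
wrist_force: [-0.8, 0.7, -0.2]
gripper_width: 14.3
grip_force: 48.8
```

Run:
```python
from h import *
import pickle
for n in('wrist','top','side'):
    f=grab(n);pickle.dump(f,open(n+'5.pkl','wb'))
    p=f['s']['eef_pos']; print(n,p,[np.round(proj(f,p+np.array([0,0,d])),1) for d in(-61.5,-6.5,23.5)],np.round(proj(f,[524.4,43,125]),1))
    if n=='wrist': W=f['image'][200:420,130:430]
    else:
        u,v=map(int,proj(f,p)); C=cv2.resize(f['image'][v-35:v+35,u-45:u+45],(360,280),interpolation=cv2.INTER_CUBIC); print(u-45,v-35)
        if n=='top':T=C
out=np.vstack([np.hstack([T,C]),cv2.resize(np.pad(W,((0,0),(30,30),(0,0))),(720,320*440//440))])
cv2.imwrite('pics/p5.png',out[:,:,::-1])
```

```text
wrist [522.71241325  32.33006731 206.19582565] [array([275.3, 231.1]), array([274.8, 275.2]), array([274.3, 313.1])] [280.7 205.1]
top [522.77503478  32.17808967 206.27492691] [array([266. , 222.2]), array([265.6, 219.5]), array([265.3, 217.9])] [263.  222.7]
220 184
side [522.77972836  32.1325737  206.27536957] [array([269.6, 211.1]), array([269.2, 196.7]), array([268.9, 188.6])] [267.9 214.2]
224 159
```

View pics/p5.png

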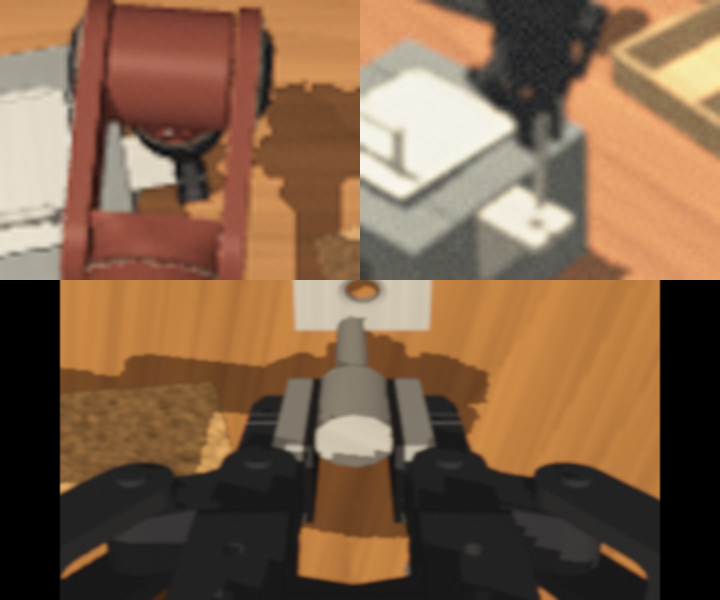

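The wrist view shows the pin vertical in the fingers with its tip at (275,231). The hole in the ear is at about (281,207). I'll refine the hole position from this view.

Run:
```python
from h import *
import pickle
np.set_printoptions(precision=1,suppress=True)
f=pickle.load(open('wrist5.pkl','rb'))
g=cv2.cvtColor(f['image'],cv2.COLOR_RGB2HSV)[195:220,265:297,1]
m=(g>70).astype(np.uint8);n,l,st,ce=cv2.connectedComponentsWithStats(m);print(st,ce+[265,195])
i=[k for k in range(1,n) if 40<st[k,4]<400][0]
print(onz(f,*(ce[i]+[265,195]),125))
# shaft/tip extents
for v in range(229,246,4):
    r=f['image'][v,255:297].astype(int); s=r.max(1)-r.min(1); print(v,[int(x) for x in np.where(s<35)[0]+255])
```

```text
[[  0   0  32  25 600]
 [  7   3  18  15 200]] [[280.4 207.5]
 [280.7 205.4]]
[524.5  42.8 125. ]
229 [255, 256, 257, 258, 259, 260, 261, 262, 263, 264, 265, 266, 267, 268, 269, 270, 271, 272, 273, 274, 275, 276, 277, 278, 279, 280, 281, 282, 283, 284, 285, 286, 287, 288, 289, 290, 291, 292, 293, 294, 295, 296]
233 [269, 270, 271, 272, 273, 274, 275, 276, 277, 278, 279, 280, 281, 282]
237 [270, 271, 272, 273, 274, 275, 276, 277, 278, 279, 280, 281]
241 [269, 270, 271, 272, 273, 274, 275, 276, 277, 278, 279, 280, 281]
245 [269, 270, 271, 272, 273, 274, 275, 276, 277, 278, 279, 280, 281, 282]
```

Call:
apply_moves(
  rows=[
    [12,0.51,0.17,0,0],
    [12,0,0,0.35,0],
    [12,0,0,0,0],
    [12,0,0,0,0],
  ],
)

```text
clock: 12.72
eef_pos: [524.4, 43.3, 199.0]
orientation: [0.646, 0.763, -0.0, -0.0]
wrist_force: [-0.2, 0.1, 0.5]
gripper_width: 14.2
grip_force: 48.8
```

Run:
```python
from h import *
f=grab('wrist');p=f['s']['eef_pos'];print(p,proj(f,[524.5,42.8,125]),proj(f,p-[0,0,61.5]))
cv2.imwrite('pics/w6.png',cv2.resize(f['image'][190:330,200:350,::-1],(600,560),interpolation=cv2.INTER_CUBIC))
```

```text
[524.37528075  43.29533351 199.04907938] (np.float64(275.4452980208576), np.float64(224.571996923059)) (np.float64(275.2953372562227), np.float64(231.1225731134846))
```

View pics/w6.png

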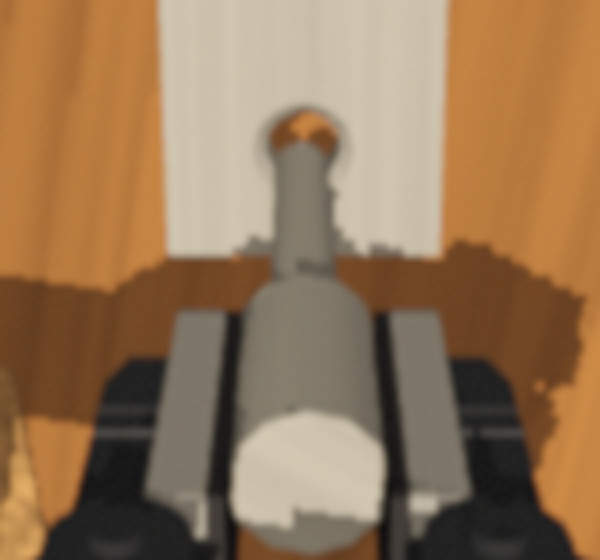

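The tip is lined up over the hole. I descend gently.

Call:
apply_moves(
  rows=[
    [12,0,0,0.5,0],
    [12,0,0,0.5,0],
    [12,0,0,0.5,0],
    [12,0,0,0.5,0],
    [12,0,0,0.5,0],
    [12,0,0,0.4,0],
    [12,0,0,0,0],
  ],
)

```text
clock: 13.65
eef_pos: [524.3, 42.5, 140.0]
orientation: [0.646, 0.763, -0.001, 0.0]
wrist_force: [2.4, -5.7, -2.8]
gripper_width: 13.9
grip_force: 48.7
```

Call:
apply_moves(
  rows=[
    [12,-0.05,0,0.15,0],
    [12,0,0,0.15,0],
    [12,0,0,0.1,0],
    [12,0,0,0,0],
  ],
)

```text
clock: 14.15
eef_pos: [524.6, 42.2, 133.0]
orientation: [0.646, 0.763, -0.0, 0.0]
wrist_force: [0.1, -5.1, 0.8]
gripper_width: 14.5
grip_force: 49.0
```

Call:
apply_moves(
  rows=[
    [12,0,0,0.1,0],
    [12,0,0,0,0],
    [32,0,0,0,0],
    [32,0,0,0,0],
    [32,0,0,0,0],
    [32,0,0,-1,0],
    [32,0,0,-1,0],
    [0,0,0,-0.5,0],
    [0,0,0,0,0],
    [0,0,0,0,0],
    [0,0,0,0,0],
  ],
)

```text
clock: 15.52
eef_pos: [524.1, 42.3, 180.3]
orientation: [0.646, 0.763, -0.001, -0.001]
wrist_force: [0.6, 0.9, 0.7]
gripper_width: -0.0
grip_force: 0.0
```

Run:
```python
from h import *
np.set_printoptions(precision=1,suppress=True)
f=grab('wrist');p=f['s']['eef_pos'];print(p,proj(f,[524.5,42.8,155]),proj(f,[524.5,42.8,125]))
s=grab('side');print(proj(s,[524.5,42.8,155]))
u,v=map(int,proj(s,[524.5,42.8,140]))
a=cv2.resize(s['image'][v-25:v+25,u-25:u+25],(400,400),interpolation=cv2.INTER_CUBIC);b=cv2.resize(f['image'][180:380,180:380],(400,400))
print(u-25,v-25)
cv2.imwrite('pics/p7.png',np.hstack([a,b])[:,:,::-1])
```

```text
[524.1  42.3 180.3] (np.float64(275.9867433120972), np.float64(256.68632358994824)) (np.float64(276.1772068930304), np.float64(234.42394048978767))
(np.float64(267.7623698496345), np.float64(206.57582458777804))
242 185
```

View pics/p7.png

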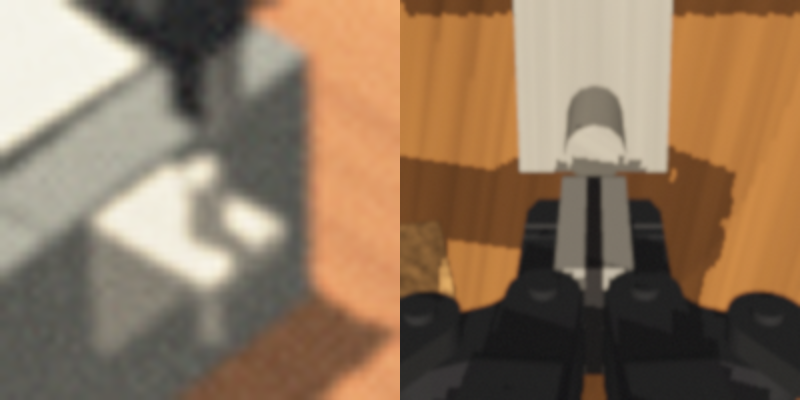

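The head top is at (267.6,205.6) in the side view, against (267.8,206.6) predicted for fully home. The shaft shows below the ear. I confirm with a light push.

Call:
apply_moves(
  rows=[
    [0,0,0,0.6,0],
    [0,0,0,0.5,0],
    [0,0,0,0.15,0],
    [0,0,0,0.05,0],
    [0,0,0,0,0],
  ],
)

```text
clock: 16.25
eef_pos: [524.8, 42.3, 155.5]
orientation: [0.646, 0.763, 0.0, 0.0]
wrist_force: [-1.3, -0.2, 0.9]
gripper_width: -0.1
grip_force: 0.4
```

Call:
apply_moves(
  rows=[
    [0,0,0,0.06,0],
    [0,0,0,0.06,0],
    [0,0,0,0,0],
  ],
)

```text
clock: 16.62
eef_pos: [525.7, 42.3, 155.4]
orientation: [0.646, 0.763, 0.001, 0.001]
wrist_force: [-3.4, 0.3, 9.6]
gripper_width: 0.2
grip_force: 4.5
```

Contact is at z=155.4 with about 10 N, so the pin is fully home. Now to above the flap's handle.

Call:
apply_moves(
  rows=[
    [0,0,0,-1,0],
    [0,0,0,-1,0],
    [50,0,0,-1,0],
    [50,0.5,0,-1,0],
    [50,1,-0.3,0,0],
    [50,1,-0.3,0,0],
    [50,1,-0.3,0,0],
    [50,1,-0.3,0,0],
    [50,1,-0.3,0,0],
    [50,1,-0.3,0,0],
    [50,0.5,-0.1,0,0],
    [50,0,0,0,0],
    [50,0,0,0,0],
  ],
)

```text
clock: 18.25
eef_pos: [464.0, 173.9, 232.6]
orientation: [0.646, 0.763, -0.0, 0.0]
wrist_force: [0.5, 0.2, -0.0]
gripper_width: 49.9
grip_force: 0.0
```

Run:
```python
from h import *
import pickle
np.set_printoptions(precision=1,suppress=True)
f=grab('wrist');pickle.dump(f,open('w8.pkl','wb'));p=f['s']['eef_pos'];print(p,f['s']['orientation'])
for q in([464,174,178],[458.5,208.3,175],[469.6,138.6,175]): print(proj(f,q))
g=cv2.cvtColor(f['image'],cv2.COLOR_RGB2GRAY)
u=int(proj(f,[464,174,178])[0])
for v in range(200,300,15): print(v,u-30,g[v,u-30:u+40:2])
```

```text
[464.  173.9 232.6] [ 0.6  0.8 -0.   0. ]
(np.float64(275.32734339753506), np.float64(235.26563684887185))
(np.float64(275.74534695955424), np.float64(176.12278696548316))
(np.float64(274.85869561924744), np.float64(286.50991178881355))
200 245 [190 192 192 191 191 191 191 191 191 191 191 185 143 155 171 179 180 178
 173 162 140 179 191 191 191 190 190 190 190 190 190 191 190 190 190]
215 245 [185 188 187 187 187 187 187 188 187 187 187 186 151 154 171 179 180 178
 173 161 135 146 186 187 187 187 187 188 187 187 187 187 187 187 187]
230 245 [181 193 193 193 193 193 193 193 193 193 193 193 152 152 170 179 179 178
 172 161 140 182 193 193 193 193 192 192 193 192 192 193 193 193 192]
245 245 [175 191 190 190 190 189 189 190 189 190 190 188 154 151 170 179 179 178
 172 160 143 181 188 189 188 189 189 188 188 189 189 189 189 189 189]
260 245 [115 183 190 189 189 189 189 188 189 189 186 137 115 150 170 178 180 179
 172 160 141 179 188 187 187 187 187 187 187 187 187 186 187 186 187]
275 245 [ 83 110 111 111 110 111 110 109 131 166 165 127 110 150 168 179 180 178
 172 159 128 107 109 109 108 108 107 107 107 108 109 107 107 108 108]
290 245 [ 74  95 100  99  98  97  96  93  91  89  88  82  81  92  99 104 105 105
 102  99  86  76  75  73  72  71  71  71  69  69  69  69  69  68  69]
```

The bar centre is 1.1 mm off along tool +y. I descend and grip it.

Call:
apply_moves(
  rows=[
    [50,0,0.055,0.8,0],
    [50,0,0,1,0],
    [50,0,0,1,0],
    [50,0,0,0.7,0],
    [50,0,0,0.1,0],
    [20,0,0,0,0],
    [5,0,0,0,0],
    [5,0,0,0,0],
    [5,0,0,0,0],
    [5,0,0,0,0],
  ],
  force=30,
)

```text
clock: 19.55
eef_pos: [464.2, 174.2, 161.6]
orientation: [0.646, 0.763, -0.001, -0.001]
wrist_force: [-4.9, -1.8, 3.9]
gripper_width: 8.7
grip_force: 29.4
```

Run:
```python
import numpy as np
p=np.radians(np.linspace(25,123,22));r=118.8
print(np.round(np.c_[-np.diff(np.cos(p)),-np.diff(np.sin(p))]*r/20,2).tolist())
```

```text
[[0.22, -0.43], [0.26, -0.41], [0.29, -0.39], [0.32, -0.36], [0.35, -0.34], [0.37, -0.31], [0.4, -0.28], [0.42, -0.24], [0.44, -0.21], [0.45, -0.17], [0.46, -0.13], [0.47, -0.1], [0.48, -0.06], [0.48, -0.02], [0.48, 0.02], [0.48, 0.06], [0.47, 0.1], [0.46, 0.14], [0.45, 0.18], [0.43, 0.21], [0.42, 0.25]]
```

Call:
apply_moves(
  rows=[
    [5,0,0.22,-0.43,0],
    [5,0,0.26,-0.41,0],
    [5,0,0.29,-0.39,0],
    [5,0,0.32,-0.36,0],
    [5,0,0.35,-0.34,0],
    [5,0,0.37,-0.31,0],
    [5,0,0.4,-0.28,0],
    [5,0,0,0,0],
  ],
)

```text
clock: 20.55
eef_pos: [509.7, 181.9, 214.0]
orientation: [0.646, 0.763, 0.001, 0.001]
wrist_force: [-5.6, -0.6, 7.3]
gripper_width: 8.0
grip_force: 30.1
```

Call:
apply_moves(
  rows=[
    [5,0,0.42,-0.24,0],
    [5,0,0.44,-0.21,0],
    [5,0,0.45,-0.17,0],
    [5,0,0.46,-0.13,0],
    [5,0,0.47,-0.1,0],
    [5,0,0.48,-0.06,0],
    [5,0,0.48,-0.02,0],
    [5,0,0.48,0.02,0],
    [5,0,0,0,0],
  ],
)

```text
clock: 21.68
eef_pos: [582.5, 194.1, 229.4]
orientation: [0.646, 0.763, 0.001, 0.0]
wrist_force: [0.6, 2.0, 3.6]
gripper_width: 8.7
grip_force: 30.5
```

Call:
apply_moves(
  rows=[
    [5,0,0.48,0.06,0],
    [5,0,0.47,0.1,0],
    [5,0,0.46,0.14,0],
    [5,0,0.45,0.18,0],
    [5,0,0.43,0.21,0],
    [5,0,0.42,0.25,0],
    [5,0,0,0,0],
  ],
)

```text
clock: 22.55
eef_pos: [635.7, 202.9, 210.2]
orientation: [0.646, 0.763, 0.001, 0.0]
wrist_force: [0.4, 2.2, -0.1]
gripper_width: 8.9
grip_force: 31.2
```

The flap is at about 1.77 rad. Release, rise, move back over the well and turn 90°.

Call:
apply_moves(
  rows=[
    [14,0,0,0,0],
    [24,0,0,0,0],
    [24,0,0,0,0],
    [24,0,0,-0.5,0],
    [24,0,0,-1,0],
    [24,0,0,-1,0],
    [24,0,0,-1,0],
    [24,0,0,-0.5,0],
    [24,0,-0.3,0,0],
    [24,0,-1,0,0],
    [24,0,-1,0,0],
    [24,0,-1,0,0],
    [24,0,-1,0,0],
    [40,0,-1,0,0],
    [40,0,-1,0,-0.25],
    [40,0,0,0,-1],
    [40,0,0,0,-1],
    [40,0,0,0,-1],
    [40,0,0,0,-1],
    [40,0,0,0,-1],
  ],
)

```text
clock: 25.05
eef_pos: [509.6, 181.7, 289.3]
orientation: [0.327, 0.945, -0.001, -0.001]
wrist_force: [-1.3, -0.3, 0.5]
gripper_width: 40.1
grip_force: 0.0
```

Call:
apply_moves(
  rows=[
    [40,0,0,0.3,-1],
    [40,0,0,0.5,-1],
    [40,0,0,0.5,-1],
    [40,0,0,0.5,-1],
    [40,0,0,0.5,-1],
    [40,0,0,0.5,-1],
    [40,0,0,0,0],
    [40,0,0,0,0],
  ],
)

```text
clock: 26.05
eef_pos: [510.2, 181.9, 234.5]
orientation: [-0.082, 0.997, -0.0, -0.0]
wrist_force: [-0.4, 0.6, -0.5]
gripper_width: 40.1
grip_force: 0.0
```

Run:
```python
from h import *
import pickle
np.set_printoptions(precision=1,suppress=True)
f=grab('wrist');pickle.dump(f,open('w9.pkl','wb'));p=f['s']['eef_pos'];print(p,f['s']['orientation'],f['s']['wrist_force'])
print(proj(f,[511,183.5,123]),proj(f,[511,183.5,95]))
s=grab('side')
u,v=map(int,proj(s,[560,190,180]))
a=cv2.resize(s['image'][v-50:v+50,u-45:u+45],(378,420),interpolation=cv2.INTER_CUBIC)
cv2.imwrite('pics/p9.png',np.hstack([f['image'][:,70:490],a])[:,:,::-1])
```

```text
[510.2 181.9 234.5] [-0.1  1.  -0.  -0. ] [-0.4  0.6 -0.5]
(np.float64(279.7930190444862), np.float64(207.75780539114697)) (np.float64(279.4852181993117), np.float64(197.0515772061922))
```

View pics/p9.png

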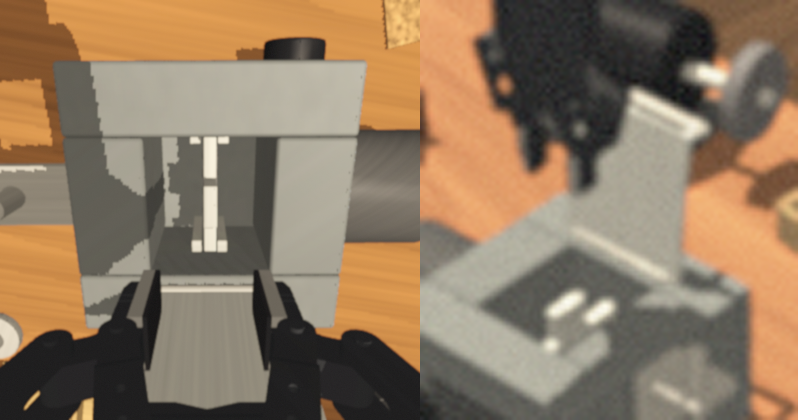

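The flap stands open in both views. The plate lies along u≈279 (v 137–250) in the well, with its tab near (279,205). I check its extents numerically.

Run:
```python
from h import *
import pickle
np.set_printoptions(precision=1,suppress=True,linewidth=250)
f=pickle.load(open('w9.pkl','rb'));g=cv2.cvtColor(f['image'],cv2.COLOR_RGB2GRAY)
for v in(150,165,190,205,215,235,245): print(v,g[v,260:302].tolist())
print('col279',g[130:262:2,279].tolist())
e=np.array([np.cos(np.radians(9.6)),np.sin(np.radians(9.6)),0]);C=np.array([511,183.5,0])
for d,z in((-48,95),(-16,95),(-16,123),(16,123),(16,95),(48,95)): print(d,z,proj(f,C+d*e+[0,0,z]))
print(R.from_quat(f['s']['orientation']).as_matrix()[:,:2])
```

```text
150 [99, 98, 98, 98, 98, 98, 98, 99, 99, 98, 97, 95, 102, 155, 206, 227, 232, 233, 235, 237, 240, 241, 241, 242, 241, 229, 190, 131, 98, 95, 97, 96, 97, 97, 97, 97, 97, 97, 97, 97, 96, 97]
165 [97, 97, 97, 97, 98, 98, 97, 97, 98, 98, 98, 97, 105, 154, 206, 227, 232, 233, 235, 237, 239, 241, 241, 241, 239, 227, 188, 130, 100, 97, 97, 98, 97, 98, 97, 98, 98, 99, 97, 98, 98, 99]
190 [97, 97, 98, 96, 97, 96, 95, 96, 95, 97, 96, 94, 99, 150, 201, 222, 228, 231, 232, 233, 232, 233, 233, 232, 231, 230, 214, 164, 107, 95, 96, 98, 97, 97, 99, 99, 99, 99, 99, 98, 97, 97]
205 [97, 95, 96, 95, 96, 95, 96, 96, 96, 97, 97, 96, 101, 147, 199, 221, 228, 230, 232, 232, 232, 232, 232, 228, 224, 225, 210, 160, 105, 95, 96, 97, 97, 98, 98, 98, 98, 98, 98, 98, 99, 98]
215 [95, 95, 95, 97, 99, 102, 101, 102, 102, 102, 102, 99, 102, 144, 196, 220, 227, 230, 232, 232, 231, 231, 232, 232, 233, 231, 215, 165, 111, 101, 102, 103, 102, 101, 98, 98, 98, 98, 98, 98, 99, 99]
235 [77, 81, 94, 112, 117, 118, 117, 116, 115, 115, 113, 103, 93, 124, 185, 222, 231, 231, 232, 233, 234, 234, 234, 234, 234, 219, 172, 120, 
[... 373 characters left out ...]
37, 237, 237, 237, 238, 233, 166, 116, 119, 121, 184, 231, 233, 232, 232, 233, 233, 232, 232, 232, 232, 232, 232, 232, 232, 232, 231, 231, 231, 231, 226, 220, 234, 234, 233, 233, 233, 233, 232, 232, 232, 232, 209, 104, 78, 79, 79, 78]
-48 95 (np.float64(279.47078480124344), np.float64(136.8302898855253))
-16 95 (np.float64(279.48057709733445), np.float64(177.68724357288806))
-16 123 (np.float64(279.79389729421575), np.float64(186.6519006666098))
16 123 (np.float64(279.7921736791408), np.float64(228.07343981482384))
16 95 (np.float64(279.48970087848465), np.float64(215.75491436677555))
48 95 (np.float64(279.4982223437553), np.float64(251.3095083737906))
[[-1.  -0.2]
 [-0.2  1. ]
 [ 0.  -0. ]]
```

The tab matches the prediction to within 0.5 px. I descend and grip it.

Call:
apply_moves(
  rows=[
    [40,-0.05,0.085,1,0],
    [40,0,0,1,0],
    [40,0,0,1,0],
    [40,0,0,1,0],
    [40,0,0,1,0],
    [40,0,0,0.9,0],
    [40,0,0,0.7,0],
    [40,0,0,0.1,0],
    [40,0,0,0,0],
  ],
)

```text
clock: 27.28
eef_pos: [511.6, 183.8, 101.1]
orientation: [-0.083, 0.997, 0.0, 0.0]
wrist_force: [0.0, 0.0, 0.9]
gripper_width: 40.0
grip_force: 0.0
```

Call:
apply_moves(
  rows=[
    [20,0,0,0,0],
    [5,0,0,0,0],
    [5,0,0,0,0],
    [5,0,0,0,0],
    [5,0,0,0,0],
  ],
  force=60,
)

```text
clock: 27.9
eef_pos: [511.9, 183.9, 101.8]
orientation: [-0.083, 0.997, 0.0, 0.001]
wrist_force: [0.2, 1.2, 5.7]
gripper_width: 8.4
grip_force: 61.0
```

Call:
apply_moves(
  rows=[
    [5,0,0,-0.3,0],
    [5,0,0,-0.5,0],
    [5,0,0,-1,0],
    [5,0,0,-1,0],
    [5,0,0,-1,0],
    [5,0,0,-1,0],
    [5,0,0,-1,0],
    [5,0,0,-1,0],
    [5,0,0,-0.7,0],
    [5,0,0,-0.3,0],
    [5,0,0,0,0],
  ],
)

```text
clock: 29.28
eef_pos: [511.2, 183.7, 256.8]
orientation: [-0.083, 0.997, 0.0, 0.0]
wrist_force: [-0.0, 0.3, -0.3]
gripper_width: 8.8
grip_force: 60.2
```

Call:
apply_moves(
  rows=[
    [5,0.2,-0.4,0,0],
    [5,0.35,-0.8,0,0],
    [5,0.43,-1,0,0],
    [5,0.43,-1,0,0],
    [5,0.43,-1,0,0],
    [5,0.43,-1,0,0],
    [5,0.43,-1,0,0],
    [5,0.43,-1,0,0],
    [5,0.43,-1,0,0],
    [5,0.43,-1,0,0],
    [5,0.43,-1,0,0],
    [5,0.43,-1,0.3,0],
    [5,0.43,-1,0.5,0],
    [5,0.43,-1,0.5,0],
    [5,0.43,-1,0.5,0],
    [5,0.35,-0.8,0.5,0],
    [5,0.2,-0.5,0.3,0],
    [5,0,0,0,0],
    [5,0,0,0,0],
  ],
)

```text
clock: 31.65
eef_pos: [430.7, -144.0, 205.1]
orientation: [-0.083, 0.997, -0.0, 0.0]
wrist_force: [-0.1, 0.7, -1.0]
gripper_width: 9.0
grip_force: 60.2
```

Run:
```python
from h import *
import pickle
np.set_printoptions(precision=1,suppress=True,linewidth=250)
s=grab('side','side10.png');t=grab('top','top10.png');w=grab('wrist','w10.png');p=s['s']['eef_pos'];print(p,s['s']['wrist_force'])
for n,f in(('s',s),('t',t)):
    pickle.dump(f,open(n+'10.pkl','wb'))
e=np.array([.987,.163,0])
for d,z in((-48,-82),(48,-82),(-48,-7),(48,-7)): print(d,z,proj(s,p+d*e+[0,0,z]),proj(w,p+d*e+[0,0,z]))
# bright plate pixels in side image: compare with the first side frame
s0=pickle.load(open('side0.pkl','rb'))['image'].astype(int)
dif=np.abs(s['image'].astype(int)-s0).sum(2)>60; sat=np.ptp(s['image'].astype(int),axis=2)<40; br=s['image'].mean(2)>120
m=(dif&sat&br).astype(np.uint8);u,v=map(int,proj(s,p-[0,0,45]));M=np.zeros_like(m);M[v-60:v+60,u-60:u+60]=m[v-60:v+60,u-60:u+60]
n,l,st,ce=cv2.connectedComponentsWithStats(M);i=1+np.argmax(st[1:,4]);print(st[i],ce[i])
q=np.argwhere(l==i)[:,::-1].astype(np.int32);print(cv2.convexHull(q)[:,0].tolist())
```

```text
[ 430.7 -144.   205.1] [-0.1  0.7 -1. ]
-48 -82 (np.float64(272.50502545184685), np.float64(271.52627768503095)) (np.float64(278.1987869643151), np.float64(146.12965500945597))
48 -82 (np.float64(295.10884075300163), np.float64(252.66345137414606)) (np.float64(277.48945530323203), np.float64(284.0281021049401))
-48 -7 (np.float64(271.93109086609877), np.float64(251.48805061683942)) (np.float64(278.9801603435729), np.float64(172.91062277243356))
48 -7 (np.float64(295.28715715281834), np.float64(232.7684154948927)) (np.float64(277.86744422448277), np.float64(359.3605903997607))
[223 192  40  21 237] [241.6 202. ]
[[262, 193], [261, 194], [248, 204], [237, 211], [235, 212], [227, 208], [224, 206], [223, 205], [223, 200], [244, 194], [256, 192], [262, 192]]
```

Call:
apply_moves(
  rows=[
    [5,0.17,-0.04,0.16,0],
    [5,0,0,0,0],
    [5,0,0,0,0],
    [5,0,0,0,0],
  ],
)

```text
clock: 32.3
eef_pos: [427.4, -145.5, 201.6]
orientation: [-0.083, 0.997, -0.0, 0.0]
wrist_force: [-0.8, -0.3, -1.2]
gripper_width: 8.6
grip_force: 60.2
```

Run:
```python
from h import *
import pickle
s=grab('side','side11.png');w=grab('wrist','w11.png');p=s['s']['eef_pos'];print(p,s['s']['qd'].round(3))
s0=pickle.load(open('side0.pkl','rb'))['image'].astype(int)
e=np.array([.987,.163,0])
print('quad',[np.round(proj(s,p+d*e+[0,0,z])).astype(int).tolist() for d,z in((-48,-82),(48,-82),(48,-7),(-48,-7))])
d=np.abs(s['image'].astype(int)-s0).sum(2)
u0,v0=255,215
print('   ',list(range(u0,u0+56,3)))
for v in range(225,290,3): print(v,' '.join('%3d'%x for x in s['image'][v,u0:u0+56:3].mean(1)),'|',''.join('#' if x>45 else '.' for x in d[v,u0:u0+56:2]))
# wrist: plate's top view column, and the flap from the side view: bright panel at the raised flap
print('wrist col',w['image'][140:380:8,278].mean(1).astype(int).tolist())
n=np.array([-.163,.987,0]);H=np.array([570.2,193.5,130]);ex=np.array([.987,.163,0])
for th in(0.,1.77):
    c=H+65*(-np.cos(th)*ex+np.sin(th)*np.array([0,0,1]));u,v=map(int,proj(s,c));print('flap',th,u,v,s['image'][v,u],s0[v,u])
```

```text
[ 427.37976788 -145.51180238  201.56907064] [-0.001  0.002 -0.     0.001 -0.     0.001]
quad [[272, 273], [295, 254], [295, 235], [271, 253]]
    [255, 258, 261, 264, 267, 270, 273, 276, 279, 282, 285, 288, 291, 294, 297, 300, 303, 306, 309]
225 133 128 107  94 130  87  49  42  35  43  46  34  94 106  58  69 105 173 173 | ......###################...
228 122  96  94  93 105  97  89  49  42  43  45  40 101  86  41 116 163 171 171 | ......##..#############.....
231  94  94 100  96  90  92  94  80  80  46  42  41  38  54 134 169 167 166 164 | ...........###########......
234  96  94  95  91  92  95  95  92  80  72  49  43  84 190 177 178 171 170 166 | ...........##########.......
237  98  94  96  98  93  90  94  88 117 124  80  52 246 211 169 181 178 172 165 | ...........##########.......
240  93  93  95  94 102  93  94 142 147 127  84  49 159 128 170 170 176 181 170 | ............#########.......
243  98 100  94  90  99 102  96 101 142 130 101 110  93 124 171 173 168 177 181 | ...........##########.......
246  96  96 102  95  94  99  99 119 158 145 121  84  86 136 166 171 168 166 178 |
[... 1129 characters left out ...]
..........
279 178 171 167 172 170 169 185 199 199 200 198 200 178 172 170 176 175 178 177 | ............................
282 175 178 177 168 168 184 201 204 197 196 201 204 197 197 188 172 176 173 172 | ............................
285 175 174 175 175 181 202 208 202 198 199 203 203 200 192 195 196 193 182 174 | ............................
288 183 178 176 185 200 196 203 202 202 196 201 197 188 206 205 200 198 201 185 | ............................
wrist col [150, 108, 109, 108, 132, 137, 138, 137, 137, 137, 138, 137, 138, 123, 107, 109, 105, 134, 134, 134, 134, 133, 133, 133, 133, 134, 219, 218, 135, 141]
flap 0.0 235 193 [96 93 89] [230 224 206]
flap 1.77 251 166 [93 53 47] [232 166 112]
```

The plate's lower corners are at (273,272) and (294,255), against (272,273) and (295,254) predicted. So it hangs upright at about 120 mm over the mat, and it is still. I hand in.

```bash
python3 -c "
from rig import ctrl
print(ctrl.job_done())"
```

```text
the job is handed in; nothing more can be done
None
```

I've handed the job in: the pin is fully home in the eyelet, the flap was left open at about 1.77 rad, and the filter plate is held upright and still over the middle of the right-hand cork mat, its lower edge about 120 mm above the bench. The clock read about 32 s. The last flap check was just before I lifted the plate out, and I did not recheck the bystanders at the end.

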